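Start up the digestion bench at its push-in switches

ROBOT

A 7-joint arm with a two-finger parallel gripper is mounted at the origin on the work surface. World frame = base frame: x ahead of the robot, y to its left, z up, the work surface at z = 0. Lengths are in m, angles in rad, forces in N, time in s.
With the tool pointing down it reaches from about 0.425 to 0.925 m from the base axis. Payload 6.8 kg.
Tool frame: the origin (TCP) lies at the very end of the fingers, on their centre line; the grasp point (between the pads) lies 19 mm behind it; z points along the fingers, y is the direction in which the jaws open and shut (so a half turn about z gives the same grasp; the last joint's range is limited). The gripper opens to 85 mm and grips with 20 to 120 N. Pads are 22 mm wide; open, the fingers measure 114 mm over their backs; the gripper's body (76 mm by 85 mm) begins 54 mm behind the grasp point. The pads swing forward as they close: fully open they stand 13 mm farther back than shut.
Start: joints at [1.075, 0.477, 0.022, 1.555, -0.011, 1.109, -0.083], TCP at [0.255, -0.625, 0.197] pointing down, gripper open.
Joint ranges: [-2.96, 2.96], [-0.34, 2.1], [-1.41, 1.46], [0.24, 2.44], [-1.37, 4.51], [0.17, 1.92], [-2.96, 2.96]. Speed limits (rad/s): [2.39, 2.39, 3.14, 3.14, 3.14, 3.14, 3.14].

INTERFACE

Orientations are given as a rotation vector (axis times angle).
In Python, from bench import monitor, viewer, job gives the robot as it stands. The module is installed in compiled form; this text tells all that it offers.
- The arm moves only by the tool drive_tool, never from a script. Its argument "commands" is a list of rows, each an object with "linear": the shift along the tool's x, y, z in m, a list of three; "dr": the turn, a rotation vector about the tool's x, y, z in degrees, a list of three; "jaw": the closure, from 0 (fully open) to 1 (shut). A call has 1 to 8 rows; each row shifts and turns the pose as measured when the row begins, along the tool's axes as they then stand; what a row does not reach is not made up. A row lasts 1/8 s, in which the tool goes at most 62.5 mm and 10.7 degrees, less where a joint would pass 70% of its speed; a pose out of reach is approached as far as the arm can. A call is refused whole if a number of a shift passes 0.0625 or a number of a turn 10.7, either way. A call with a gripper value outside its range is refused whole. The fingers move at their own pace and stop on an object; "force" is the grip in N (left out, the last holds). Time passes only in rows, so rows that do not move let the fingers close. It gives the time, the measured TCP pose, the force and the opening at its end, in the units of the state.
- monitor.get_obs(): the state, without advancing time (a new reading comes with each control period).
- viewer.grab_frame(name): name is "scene" or "side" or "wrist"; returns the picture (420x560x3 uint8, red, green, blue); there is no depth.
- viewer.calibration(name): a dict with "K" (3x3 intrinsics, pixels), "k1" (the pictures are not rectified: a ray, as slopes to the right and down, at radius r is drawn at 1 + k1 r^2 times it, then the intrinsics apply), "R" (3x3) and "t" (3): a world point X has camera coordinates R X + t. Camera axes: x right, y down, z forward; pixel columns grow to the right and rows downward; lengths in m; the calibration is good to about 2 mm. A picture is of the moment at which its call begins: read the wrist's pose just before it. calibration takes no time and is no camera call; for the wrist camera it gives the pose at the moment of the call.
- job.hand_in(): hands the job in, once; it reports no verdict.
The state is a dict: "clock": time; "joints": joint angles; "qvel": joint speeds; "tau": joint torques, N m; "tcp_pos": TCP position; "orientation": TCP orientation; "contact_force": force on the tool from outside, world axes, zero at the start; "moment": the same for the moment, N m; "grip_width": finger opening in m.
Only numpy, scipy, OpenCV 4.12 (cv2) and the standard library are available. Lean on these libraries where they do the work, as an engineer would, in place of code of your own. Each camera call takes 0.05 s, during which the arm holds its last target.

TASK

Start up the digestion bench by pressing its black-capped push-in switches fully in with the fingertips, gently and one after another: first the one with the big round cap (fume extractor), then the square cap (cooling water), then the long bar cap (heater). Leave the switch with the small round cap out, and only press: do not lift, tip or shift the switch boxes, and do not disturb the glassware and other things standing about.

Things in the scene. Friction and masses are not known exactly. Their poses are not given: they have to be found in the camera images.
- box_round: switch box with the big round cap, a disc 56 mm in diameter: a loose grey plastic box 80 x 80 mm, 50 mm high, 0.8 to 1 kg, standing on rubber feet, with a black cap of 10 mm thickness on a plunger, 22 mm above the lid when out, over the middle of its lid. Origin: centre of its underside; z up; yaw up to 0.35 rad either way
- round_top (a point): middle of the top face of the big round cap, a disc 56 mm in diameter; about 82 mm above the table when the switch is out, 70 mm when it is fully in; moves with the cap
- plunger_round (a joint): how far this switch is pushed in: 0 m fully out, 0.012 m fully in, at a hard stop. It takes about 3 N to push in, has no return spring and stays where it is left. The cap rides on the plunger on a spring cushion (2.5 N per mm, up to 8 mm): under a finger it gives way about 1.2 mm before the plunger starts to move and about 1 mm more for each 2.5 N beyond the stop, and comes back when released. Starts out (0 to 1.5 mm)
- box_square: switch box with the square cap, 46 x 46 mm: a loose grey plastic box 80 x 80 mm, 50 mm high, 0.8 to 1 kg, standing on rubber feet, with a black cap of 10 mm thickness on a plunger, 22 mm above the lid when out, over the middle of its lid. Origin: centre of its underside; z up; yaw up to 0.35 rad either way
- square_top (a point): middle of the top face of the square cap, 46 x 46 mm; about 82 mm above the table when the switch is out, 70 mm when it is fully in; moves with the cap
- plunger_square (a joint): how far this switch is pushed in: 0 m fully out, 0.012 m fully in, at a hard stop. It takes about 3 N to push in, has no return spring and stays where it is left. The cap rides on the plunger on a spring cushion (2.5 N per mm, up to 8 mm): under a finger it gives way about 1.2 mm before the plunger starts to move and about 1 mm more for each 2.5 N beyond the stop, and comes back when released. Starts out (0 to 1.5 mm)
- box_bar: switch box with the long narrow bar cap, 18 mm (box x) by 76 mm (box y): a loose grey plastic box 80 x 80 mm, 50 mm high, 0.8 to 1 kg, standing on rubber feet, with a black cap of 10 mm thickness on a plunger, 22 mm above the lid when out, over the middle of its lid. Origin: centre of its underside; z up; yaw up to 0.35 rad either way
- bar_top (a point): middle of the top face of the long narrow bar cap, 18 mm (box x) by 76 mm (box y); about 82 mm above the table when the switch is out, 70 mm when it is fully in; moves with the cap
- plunger_bar (a joint): how far this switch is pushed in: 0 m fully out, 0.012 m fully in, at a hard stop. It takes about 3 N to push in, has no return spring and stays where it is left. The cap rides on the plunger on a spring cushion (2.5 N per mm, up to 8 mm): under a finger it gives way about 1.2 mm before the plunger starts to move and about 1 mm more for each 2.5 N beyond the stop, and comes back when released. Starts out (0 to 1.5 mm)
- box_small: switch box with the small round cap, only 20 mm in diameter: a loose grey plastic box 80 x 80 mm, 50 mm high, 0.8 to 1 kg, standing on rubber feet, with a black cap of 10 mm thickness on a plunger, 22 mm above the lid when out, over the middle of its lid. Origin: centre of its underside; z up; yaw up to 0.35 rad either way
- small_top (a point): middle of the top face of the small round cap, only 20 mm in diameter; about 82 mm above the table when the switch is out, 70 mm when it is fully in; moves with the cap
- plunger_small (a joint): how far this switch is pushed in: 0 m fully out, 0.012 m fully in, at a hard stop. It takes about 3 N to push in, has no return spring and stays where it is left. The cap rides on the plunger on a spring cushion (2.5 N per mm, up to 8 mm): under a finger it gives way about 1.2 mm before the plunger starts to move and about 1 mm more for each 2.5 N beyond the stop, and comes back when released. Starts out (0 to 1.5 mm)
- crucible: small white porcelain crucible, open cup, 38 mm across, 36 mm high; bystander standing among the switch boxes. Origin: centre of its underside, at the table
- stopper: green glass stopper standing on its flat 30 mm head, 34 mm high; bystander standing among the switch boxes. Origin: centre of its underside, at the table
- sample_jar: small amber jar with a white lid, 36 mm across, 48 mm high; bystander standing among the switch boxes. Origin: centre of its underside, at the table
- beaker: glass beaker, 64 mm across, 80 mm high; bystander in the row beyond the boxes. Origin: centre of its underside, at the table
- reagent: amber glass reagent bottle, 60 mm across, 120 mm high; bystander in the row beyond the boxes. Origin: centre of its underside, at the table
- dish: white porcelain dish, 76 mm across, 24 mm high; bystander to the right of the boxes (-y). Origin: centre of its underside, at the table
- spatula: steel spatula lying flat, 170 mm long; bystander to the left of the boxes (+y). Origin: on its axis, near the middle of its length

How it is judged:
By the outcome, as a careful person would: the job done as asked, in the order asked, and still so for the second after the job is handed in, with the robot touching nothing.
It also fails if it takes over 51 s, if anything falls off the work surface, if the arm or the gripper's body presses on something with over 40 N, if the wrist force passes 120 N, or if a joint passes its speed limit or range.

## Working session

There is one attempt and no reset: what is moved stays moved. The work goes in short steps, Python scripts to look and compute and a tool call to move; the robot and the scene stay as the last step left them, time stands still between calls to the robot, and variables do not carry over. Pictures are saved under pics/ and viewed, and the job is handed in when it is done.

Besides the shell and the picture viewer there is one more tool, called after ">>>" as name(argument=value, ...), one argument or row to a line, values as JSON. drive_tool: Moves the arm, as the interface text tells. Its arguments: {"type":"object","properties":{"commands":{"type":"array"},"force":{"type":"number"}},"required":["commands"]}

```bash
mkdir -p pics; cat > h.py <<'E'
import numpy as np, cv2
from bench import monitor, viewer, job
def save(n,f):
    im=viewer.grab_frame(n); cv2.imwrite(f,cv2.cvtColor(im,cv2.COLOR_RGB2BGR)); return im
def ray(c,u,v):
    K=np.array(c["K"]);d=np.array([(u-K[0,2])/K[0,0],(v-K[1,2])/K[1,1]]);s=d.copy()
    for _ in range(30): s=d/(1+c["k1"]*(s@s))
    R=np.array(c["R"]);t=np.array(c["t"])
    return -R.T@t, R.T@np.array([s[0],s[1],1.])
def onplane(c,u,v,z):
    o,d=ray(c,u,v); return o+d*(z-o[2])/d[2]
def proj(c,X):
    p=np.array(c["R"])@X+np.array(c["t"]);s=p[:2]/p[2];s=s*(1+c["k1"]*(s@s));K=np.array(c["K"])
    return K[0,0]*s[0]+K[0,2],K[1,1]*s[1]+K[1,2]
E
python3 - <<'E'
from h import *
print(monitor.get_obs())
for n in("scene","side"):
    save(n,f"pics/{n}0.png"); c=viewer.calibration(n); print(n,c)
E
```

```text
{'clock': 0.0, 'joints': array([ 1.07491242,  0.47781426,  0.02234424,  1.55648774, -0.01146572,
        1.10931982, -0.08311535]), 'qvel': array([-1.13290460e-03, -1.33607221e-03, -3.95040984e-04, -7.03612275e-04,
        5.66407702e-04, -3.66676456e-05, -3.09021645e-03]), 'tau': array([-1.33371987e-04, -5.96449900e+01,  1.60761058e+00, -2.81192923e+01,
        1.24613161e-02,  9.38696845e-03,  8.71156203e-06]), 'tcp_pos': array([ 0.25495062, -0.62426118,  0.19570108]), 'orientation': array([-3.08093002e+00, -6.04995148e-01,  8.42538177e-04]), 'contact_force': array([-0.4881349 ,  0.23072941, -0.45857406]), 'moment': array([-0.0111349 ,  0.05239403, -0.01575669]), 'grip_width': 0.08552376342132743}
scene {'K': array([[473.06408391,   0.        , 284.26859599],
       [  0.        , 473.06408391, 210.11420206],
       [  0.        ,   0.        ,   1.        ]]), 'k1': -0.008533195523199725, 'R': array([[ 0.02640333,  0.99964851, -0.00239272],
       [ 0.61378013, -0.0181007 , -0.78926948],
       [-0.78903537,  0.01937074, -0.61404231]]), 't': array([-0.01067475, -0.33541057,  1.69948479])}
side {'K': array([[527.61809196,   0.        , 281.64674568],
       [  0.        , 527.61809196, 214.71456717],
       [  0.        ,   0.        ,   1.        ]]), 'k1': 0.034784316105452684, 'R': array([[-0.75414765, -0.65659586,  0.01196681],
       [-0.44627477,  0.49904024, -0.74283085],
       [ 0.48176774, -0.56554462, -0.66937219]]), 't': array([0.47004901, 0.32377261, 1.17874459])}
```

View pics/scene0.png

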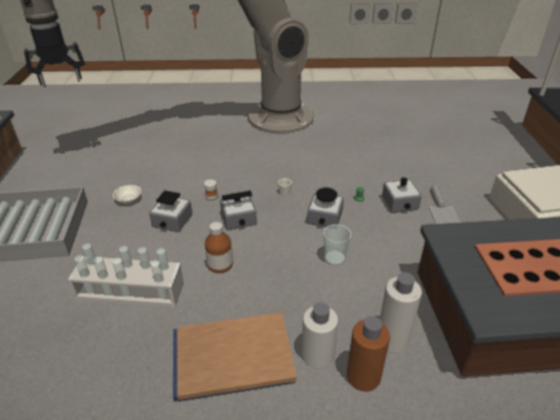

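View pics/side0.png

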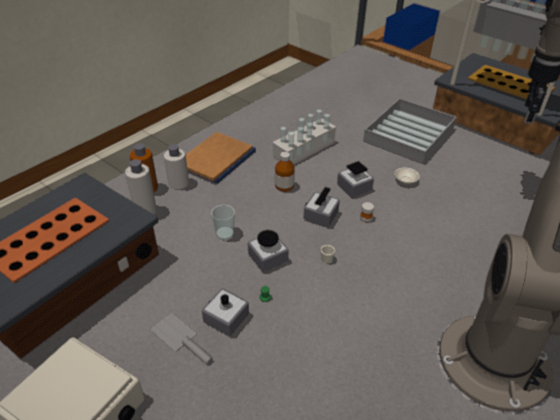

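The scene view shows the square cap near (168,199), the bar near (238,197), the big round cap near (326,196) and the small round cap near (403,183). The side view shows them near (357,169), (322,197), (268,239) and (225,299). Next I'll measure the caps in both views.

```bash
cat > m.py <<'E'
from h import *
G={"scene":dict(sq=(168,199),bar=(238,197),rnd=(326,196),small=(403,183)),"side":dict(sq=(357,169),bar=(322,197),rnd=(268,239),small=(225,299))}
P={}
for n in G:
    im=cv2.imread(f"pics/{n}0.png"); c=viewer.calibration(n)
    m=(im.max(2)<45).astype(np.uint8)
    for k,(u,v) in G[n].items():
        w=m[v-22:v+23,u-24:u+25]
        N,L,S,C=cv2.connectedComponentsWithStats(w)
        j=min(range(1,N),key=lambda j:np.hypot(*(C[j]-[24,22]))-(S[j,4]>15)*20)
        ys,xs=np.where(L==j); xs=xs+u-24; ys=ys+v-22
        rc=cv2.minAreaRect(np.c_[xs,ys].astype(np.float32))
        pc=(xs.mean(),ys.mean()); P[n,k]=(c,pc)
        print(n,k,S[j],np.round(pc,1),"z.079",onplane(c,*pc,.079).round(4))
for k in G["side"]:
    A=[];B=[]
    for n in G:
        c,pc=P[n,k]; o,d=ray(c,*pc); d/=np.linalg.norm(d); M=np.eye(3)-np.outer(d,d); A.append(M);B.append(M@o)
    X=np.linalg.solve(sum(A),sum(B)); print(k,X.round(4),[round(float(np.linalg.norm(a@X-b)),4) for a,b in zip(A,B)])
E
python3 m.py
python3 - <<'E'
import cv2,numpy as np
a=cv2.imread('pics/scene0.png')[165:245,100:440]; b=cv2.imread('pics/side0.png')[150:340,190:390]
cv2.imwrite('pics/a1.png',cv2.resize(a,None,fx=2.3,fy=2.3,interpolation=3)); cv2.imwrite('pics/b1.png',cv2.resize(b,None,fx=3,fy=3,interpolation=3))
E
```

```text
scene sq [ 13  15  22  13 183] [167.8 197.7] z.079 [ 0.5887 -0.2956  0.079 ]
scene bar [  9  17  28   9 116] [236.5 195.8] z.079 [ 0.586  -0.1245  0.079 ]
scene rnd [ 15  15  19  13 203] [325.9 194.8] z.079 [0.5881 0.1001 0.079 ]
scene small [23 18  4  7 23] [403.3 181.5] z.079 [0.5353 0.3078 0.079 ]
side sq [ 14  15  20  13 152] [356.7 167.9] z.079 [ 0.5814 -0.2903  0.079 ]
side bar [ 18  13  14  17 107] [322.5 196. ] z.079 [ 0.5774 -0.1192  0.079 ]
side rnd [ 14  14  20  16 263] [267.5 238.2] z.079 [0.5793 0.1069 0.079 ]
side small [20 18  7 10 58] [224.4 299.7] z.079 [0.5192 0.3184 0.079 ]
sq [ 0.5843 -0.2962  0.075 ] [0.0009, 0.0009]
bar [ 0.5805 -0.1245  0.0745] [0.0007, 0.0007]
rnd [0.5825 0.1019 0.0741] [0.0012, 0.0012]
small [0.5241 0.3128 0.0706] [0.0013, 0.0013]
```

View pics/a1.png

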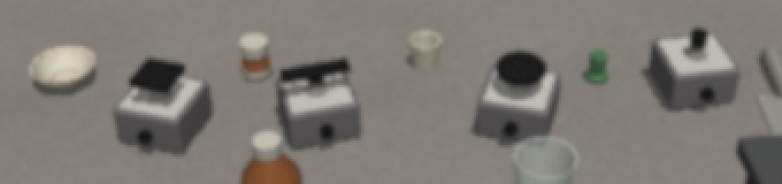

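View pics/b1.png

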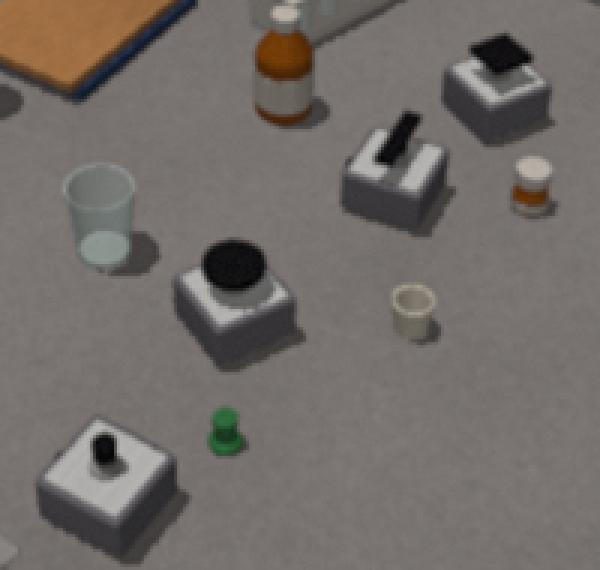

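Triangulation puts the caps at round (0.5825, 0.102), square (0.584, −0.296) and bar (0.5805, −0.1245). Each height came out at 74–75 mm for the visible cap body, which fits caps whose tops are at 82 mm. I'll go above the round cap with the jaws shut.

>>> drive_tool(
  commands=[
    {"linear": [0.044,-0.042,0],"dr": [0,0,0],"jaw": 1},
    {"linear": [0.044,-0.042,0],"dr": [0,0,0],"jaw": 1},
    {"linear": [0.044,-0.042,0],"dr": [0,0,0],"jaw": 1},
    {"linear": [0.044,-0.042,0],"dr": [0,0,0],"jaw": 1},
    {"linear": [0.044,-0.042,0],"dr": [0,0,0],"jaw": 1},
    {"linear": [0.044,-0.042,0],"dr": [0,0,0],"jaw": 1},
    {"linear": [0.044,-0.042,0],"dr": [0,0,0],"jaw": 1},
    {"linear": [0.044,-0.042,0],"dr": [0,0,0],"jaw": 1},
  ],
)

```text
clock: 1.1
tcp_pos: [0.4557, -0.1725, 0.1929]
orientation: [-3.084, -0.59, 0.006]
contact_force: [1.2, -0.8, -0.3]
grip_width: -0.0002
```

>>> drive_tool(
  commands=[
    {"linear": [0.044,-0.042,0],"dr": [0,0,0],"jaw": 1},
    {"linear": [0.044,-0.042,0],"dr": [0,0,0],"jaw": 1},
    {"linear": [0.044,-0.042,0],"dr": [0,0,0],"jaw": 1},
    {"linear": [0.044,-0.042,0],"dr": [0,0,0],"jaw": 1},
    {"linear": [0.044,-0.042,0],"dr": [0,0,0],"jaw": 1},
    {"linear": [0,0,0],"dr": [0,0,0],"jaw": 1},
  ],
)

```text
clock: 1.85
tcp_pos: [0.5848, 0.1186, 0.1915]
orientation: [-3.08, -0.599, 0.007]
contact_force: [-0.5, -1.0, -0.2]
grip_width: 0.0
```

```bash
cat > st.py <<'E'
import sys
from h import *
from scipy.spatial.transform import Rotation as Ro
T=dict(rnd=(.5825,.102),sq=(.584,-.296),bar=(.5805,-.1245))[sys.argv[1]]
o=monitor.get_obs(); R=Ro.from_rotvec(o["orientation"]).as_matrix()
print(o["clock"],o["tcp_pos"].round(4),"F",o["contact_force"].round(2),"tilt",R[:,2].round(4))
print("to go tool",(R.T@(np.array([*T,.095])-o["tcp_pos"])).round(4))
E
python3 st.py rnd; python3 -c "
from h import *
save('wrist','pics/w1.png')
c=viewer.calibration('wrist');print(c)
print(proj(c,np.array([.5825,.102,.082])))"
```

```text
1.85 [0.5848 0.1186 0.1915] F [-0.47 -0.95 -0.24] tilt [-0.0052  0.0034 -1.    ]
to go tool [-0.008   0.015   0.0964]
{'K': array([[339.74483908,   0.        , 281.79232622],
       [  0.        , 339.74483908, 210.94095679],
       [  0.        ,   0.        ,   1.        ]]), 'k1': -0.07838666603463183, 'R': array([[ 0.37202419, -0.92821136, -0.00465571],
       [-0.87860357, -0.35375064,  0.32080564],
       [-0.2994224 , -0.11525694, -0.9471336 ]]), 't': array([-0.10899089,  0.51329586,  0.56312893])}
(np.float64(296.1535503147882), np.float64(201.55826838075015))
```

View pics/w1.png

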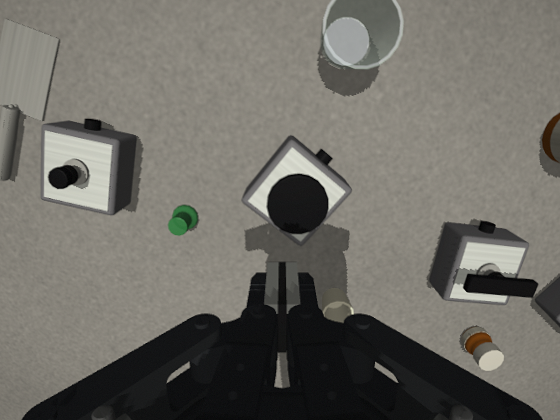

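The wrist view shows the round cap centred near (297,204). The prediction was (296,201.6), so they agree to about 1.5 mm. Now I'll descend.

>>> drive_tool(
  commands=[
    {"linear": [-0.008,0.015,0.04],"dr": [0,0,0],"jaw": 1},
    {"linear": [0,0,0.035],"dr": [0,0,0],"jaw": 1},
    {"linear": [0,0,0.01],"dr": [0,0,0],"jaw": 1},
    {"linear": [0,0,0],"dr": [0,0,0],"jaw": 1},
  ],
)

```text
clock: 2.4
tcp_pos: [0.5814, 0.0912, 0.1047]
orientation: [3.085, 0.585, -0.01]
contact_force: [0.5, -0.5, 0.2]
grip_width: 0.0004
```

```bash
python3 st.py rnd
```

```text
2.4 [0.5814 0.0912 0.1047] F [ 0.49 -0.5   0.23] tilt [-0.0061 -0.0028 -1.    ]
to go tool [ 0.0051 -0.0097  0.0096]
```

>>> drive_tool(
  commands=[
    {"linear": [0.005,-0.0095,0.006],"dr": [0,0,0],"jaw": 1},
    {"linear": [0,0,0],"dr": [0,0,0],"jaw": 1},
    {"linear": [0,0,0],"dr": [0,0,0],"jaw": 1},
  ],
)

```text
clock: 2.78
tcp_pos: [0.5846, 0.103, 0.1013]
orientation: [3.085, 0.584, -0.003]
contact_force: [0.8, 0.3, 0.9]
grip_width: 0.0
```

```bash
python3 st.py rnd
```

```text
2.775 [0.5846 0.103  0.1013] F [0.83 0.35 0.93] tilt [-0.0014 -0.0018 -1.    ]
to go tool [-0.0023  0.0002  0.0063]
```

>>> drive_tool(
  commands=[
    {"linear": [0,0,0.007],"dr": [0,0,0],"jaw": 1},
    {"linear": [0,0,0.006],"dr": [0,0,0],"jaw": 1},
    {"linear": [0,0,0.006],"dr": [0,0,0],"jaw": 1},
    {"linear": [0,0,0],"dr": [0,0,0],"jaw": 1},
  ],
)

```text
clock: 3.28
tcp_pos: [0.5846, 0.1028, 0.0813]
orientation: [3.085, 0.584, -0.002]
contact_force: [0.2, -0.0, 1.7]
grip_width: 0.0001
```

>>> drive_tool(
  commands=[
    {"linear": [0,0,0.004],"dr": [0,0,0],"jaw": 1},
    {"linear": [0,0,0.003],"dr": [0,0,0],"jaw": 1},
    {"linear": [0,0,0],"dr": [0,0,0],"jaw": 1},
  ],
)

```text
clock: 3.65
tcp_pos: [0.5847, 0.1028, 0.0738]
orientation: [3.085, 0.584, -0.002]
contact_force: [0.2, -0.1, 0.2]
grip_width: -0.0002
```

>>> drive_tool(
  commands=[
    {"linear": [0,0,0.003],"dr": [0,0,0],"jaw": 1},
    {"linear": [0,0,0],"dr": [0,0,0],"jaw": 1},
  ],
)

```text
clock: 3.9
tcp_pos: [0.5848, 0.1028, 0.0707]
orientation: [3.085, 0.584, -0.002]
contact_force: [0.3, -0.5, -0.4]
grip_width: 0.0001
```

```bash
python3 st.py rnd; python3 -c "
from h import *
save('wrist','pics/w2.png');o=monitor.get_obs();print(o['contact_force'],o['tcp_pos'])
im=save('side','pics/s2.png')[180:280,200:340]
cv2.imwrite('pics/s2c.png',cv2.resize(im[:,:,::-1],None,fx=5,fy=5,interpolation=3))"
```

```text
3.9 [0.5848 0.1028 0.0707] F [ 0.27 -0.54 -0.43] tilt [-8.0e-04 -1.9e-03 -1.0e+00]
to go tool [-0.0025 -0.0001 -0.0243]
[0.48966718 1.1009891  0.61820456] [0.58495254 0.102862   0.07086316]
```

View pics/w2.png

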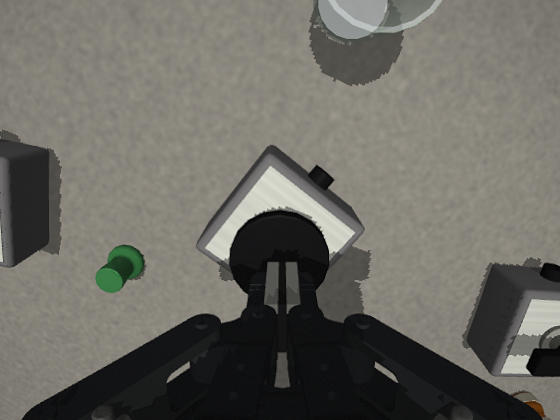

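View pics/s2c.png

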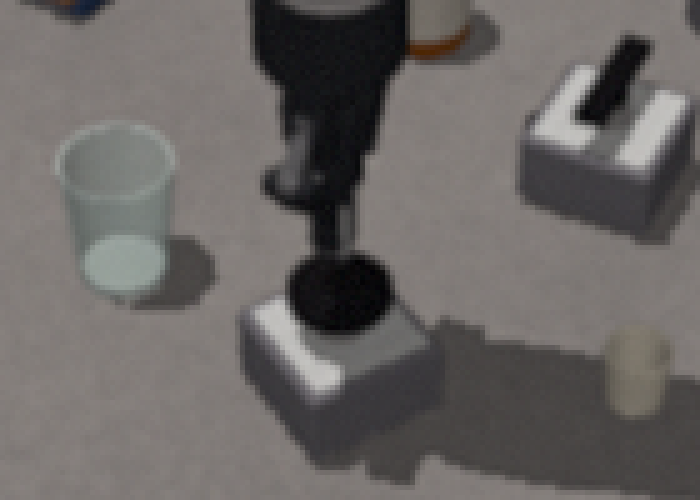

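The wrist view shows the tips over the cap, whose disc is about 98 px wide and centred near (280,258). The side view shows the fingers meeting the cap. I'll check the cap's height from its size in the picture.

```bash
python3 -c "
from h import *
c=viewer.calibration('wrist');o=monitor.get_obs()
print(proj(c,o['tcp_pos']))
for z in (.082,.077,.074,.071,.068):
  P=np.array([.5825,.102,z]);a=[np.array(proj(c,P+.028*np.array([np.cos(t),np.sin(t),0]))) for t in np.linspace(0,6.28,73)]
  a=np.array(a);print(z,proj(c,P),a.min(0),a.max(0))
im=cv2.imread('pics/w2.png')
m=(im.max(2)<40);
for r in (212,215,220,230,240,250,258,265): 
  x=np.where(m[r,180:370])[0]; print(r,x.min()+180,x.max()+180)
"
```

```text
(np.float64(283.02771539976465), np.float64(246.96072267007796))
0.082 (np.float64(282.9426100460748), np.float64(259.9484508961289)) [231.42854479 211.07371942] [334.46290637 303.93104209]
0.077 (np.float64(282.91382945574827), np.float64(255.88783978075577)) [232.67721258 208.08303614] [333.15448545 299.05289017]
0.074 (np.float64(282.897225971498), np.float64(253.54644984066258)) [233.39766935 206.36309069] [332.39960638 296.23259138]
0.071 (np.float64(282.88109558202785), np.float64(251.27259262342434)) [234.09766706 204.69588024] [331.6662016  293.48840655]
0.068 (np.float64(282.8654186951605), np.float64(249.0634347779751)) [234.77804858 203.0790341 ] [330.95338475 290.81738374]
212 264 292
215 258 300
220 248 309
230 239 319
240 234 324
250 230 327
258 230 328
265 230 328
```

>>> drive_tool(
  commands=[
    {"linear": [0,0,0.002],"dr": [0,0,0],"jaw": 1},
    {"linear": [0,0,0],"dr": [0,0,0],"jaw": 1},
  ],
)

```text
clock: 4.25
tcp_pos: [0.5851, 0.1029, 0.069]
orientation: [3.085, 0.584, -0.001]
contact_force: [-0.3, 0.4, 0.3]
grip_width: -0.0002
```

>>> drive_tool(
  commands=[
    {"linear": [0,0,0.002],"dr": [0,0,0],"jaw": 1},
    {"linear": [0,0,0],"dr": [0,0,0],"jaw": 1},
  ],
)

```text
clock: 4.5
tcp_pos: [0.5851, 0.1029, 0.0669]
orientation: [3.085, 0.584, -0.001]
contact_force: [0.1, 0.7, 0.7]
grip_width: -0.0002
```

```bash
python3 -c "
from h import *
save('wrist','pics/w3.png');o=monitor.get_obs();print(o['contact_force'],o['tcp_pos'],o['tau'].round(2))
im=cv2.imread('pics/w3.png')[190:330,210:350]
cv2.imwrite('pics/w3c.png',cv2.resize(cv2.convertScaleAbs(im,alpha=2.5,beta=10),None,fx=4,fy=4,interpolation=3))
im=save('side','pics/s3.png')[180:280,200:340]
cv2.imwrite('pics/s3c.png',cv2.resize(cv2.convertScaleAbs(im[:,:,::-1],alpha=2),None,fx=5,fy=5,interpolation=3))"
```

```text
[0.61423139 0.79646323 0.52240368] [0.58524771 0.10294089 0.0669865 ] [ 1.000e-02 -5.535e+01 -3.640e+00 -2.222e+01  2.000e-02  1.000e-02
 -0.000e+00]
```

View pics/w3c.png

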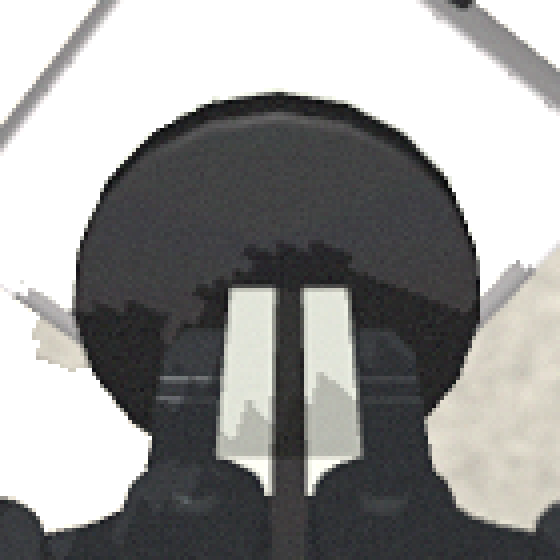

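View pics/s3c.png

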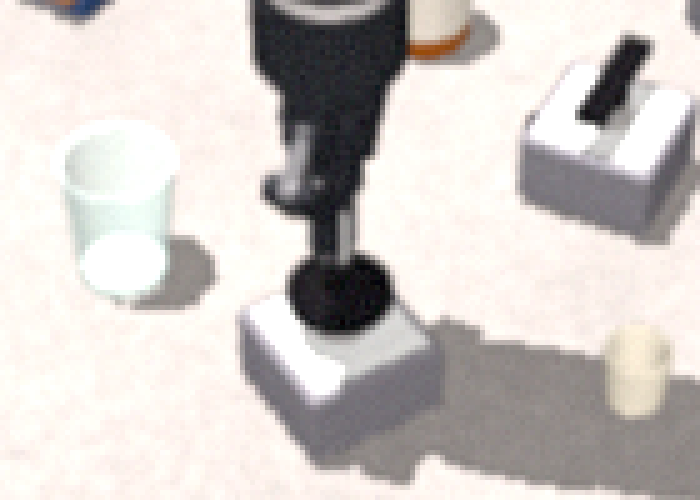

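```bash
python3 -c "
from h import *
for n in('side','wrist','scene'):
  c=viewer.calibration(n)
  for z in (.067,.074,.082,.09): print(n,z,np.round(proj(c,np.array([.5851,.1029,z])),1))
im=cv2.imread('pics/w3.png'); im=cv2.convertScaleAbs(im,alpha=2.5,beta=10)
m=(im[190:300,220:350].max(2)<150).astype(np.uint8)
for r in (20,25,30,40,50,60,70,75): 
  x=np.where(m[r])[0]; print(r+190,x.min()+220,x.max()+220)
c=viewer.calibration('wrist')
for z in (.082,.078,.074,.071,.067):
  P=np.array([.5825,.102,z]);a=np.array([np.array(proj(c,P+.028*np.array([np.cos(t),np.sin(t),0]))) for t in np.linspace(0,6.28,73)])
  print(z,a.min(0).round(1),a.max(0).round(1),(a.max(0)-a.min(0)).round(1))
im=save('scene','pics/c3.png')[150:240,280:380]
cv2.imwrite('pics/c3c.png',cv2.resize(cv2.convertScaleAbs(im[:,:,::-1],alpha=2),None,fx=6,fy=6,interpolation=3))
"
```

```text
side 0.067 [266.9 239.7]
side 0.074 [266.9 237.7]
side 0.082 [266.9 235.5]
side 0.09 [266.8 233.3]
wrist 0.067 [283.  247.3]
wrist 0.074 [283.1 252.6]
wrist 0.082 [283.1 259.1]
wrist 0.09 [283.2 266.2]
scene 0.067 [326.7 197.9]
scene 0.074 [326.8 195.6]
scene 0.082 [327.  193.1]
scene 0.09 [327.2 190.5]
210 220 349
215 263 349
220 253 305
230 241 317
240 235 323
250 230 327
260 229 329
265 228 329
0.082 [230.4 214. ] [335.5 308.4] [105.1  94.3]
0.078 [231.4 211.5] [334.4 304.3] [102.9  92.8]
0.074 [232.4 209.1] [333.3 300.4] [100.9  91.2]
0.071 [233.2 207.4] [332.6 297.5] [99.4 90.1]
0.067 [234.1 205.1] [331.6 293.8] [97.5 88.7]
```

View pics/c3c.png

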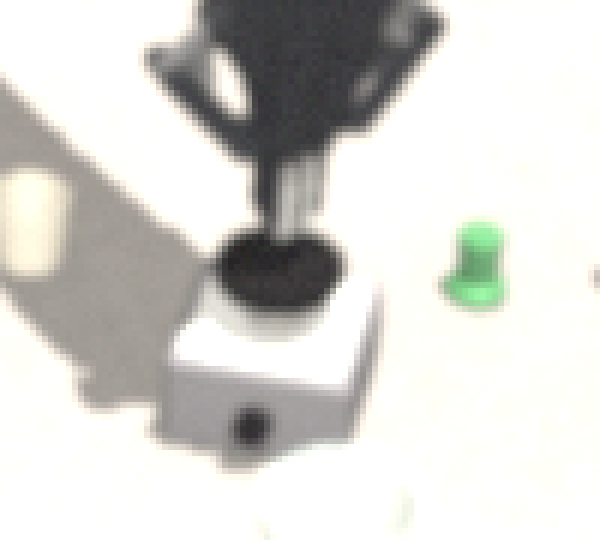

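All three views put the visible fingertips about 15–20 mm above the reported TCP, near z≈0.086. The force reading also shows no contact yet. I'll keep going down in small steps and rely on the force.

>>> drive_tool(
  commands=[
    {"linear": [0,0,0.002],"dr": [0,0,0],"jaw": 1},
    {"linear": [0,0,0.002],"dr": [0,0,0],"jaw": 1},
  ],
)

```text
clock: 4.9
tcp_pos: [0.5855, 0.103, 0.0631]
orientation: [3.085, 0.584, 0.001]
contact_force: [0.1, 0.4, 0.3]
grip_width: 0.0002
```

>>> drive_tool(
  commands=[
    {"linear": [0,0,0.002],"dr": [0,0,0],"jaw": 1},
    {"linear": [0,0,0],"dr": [0,0,0],"jaw": 1},
  ],
)

```text
clock: 5.15
tcp_pos: [0.5853, 0.103, 0.0606]
orientation: [3.085, 0.584, 0.0]
contact_force: [0.1, 0.2, 0.6]
grip_width: 0.0
```

>>> drive_tool(
  commands=[
    {"linear": [0,0,0.002],"dr": [0,0,0],"jaw": 1},
    {"linear": [0,0,0],"dr": [0,0,0],"jaw": 1},
  ],
)

```text
clock: 5.4
tcp_pos: [0.5853, 0.103, 0.0585]
orientation: [3.085, 0.584, -0.0]
contact_force: [0.1, -0.4, 0.3]
grip_width: 0.0002
```

```bash
cat > v.py <<'E'
import sys
from h import *
t=sys.argv[1]; x0,y0=int(sys.argv[2]),int(sys.argv[3])
a=cv2.cvtColor(viewer.grab_frame('wrist'),cv2.COLOR_RGB2BGR); b=cv2.cvtColor(viewer.grab_frame('side'),cv2.COLOR_RGB2BGR)
cv2.imwrite(f'pics/{t}w.png',a);cv2.imwrite(f'pics/{t}s.png',b)
a=a[190:310,210:350];b=b[y0:y0+60,x0:x0+70]
g=lambda i,f:cv2.resize(cv2.convertScaleAbs(i,alpha=2.5,beta=10),(int(i.shape[1]*f),480),interpolation=cv2.INTER_CUBIC)
im=np.hstack([g(a,2.8),g(b,5.6)]); cv2.imwrite(f'pics/{t}.png',im[:, :800]); o=monitor.get_obs(); print(o['contact_force'].round(2),o['tcp_pos'].round(4))
E
python3 v.py r4 230 205
```

```text
[ 0.86 -0.42  0.09] [0.5854 0.103  0.0587]
```

View pics/r4.png

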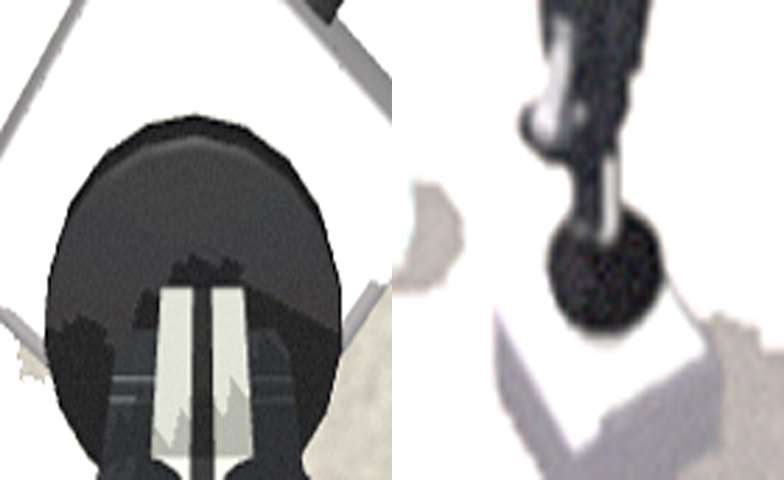

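The cap image keeps growing (105 px wide now), so the cap hasn't moved yet and the tips are just above it. I'll continue.

>>> drive_tool(
  commands=[
    {"linear": [0,0,0.002],"dr": [0,0,0],"jaw": 1},
    {"linear": [0,0,0],"dr": [0,0,0],"jaw": 1},
  ],
)

```text
clock: 5.75
tcp_pos: [0.5855, 0.103, 0.0566]
orientation: [3.085, 0.584, 0.001]
contact_force: [-0.1, -0.4, 0.7]
grip_width: -0.0002
```

>>> drive_tool(
  commands=[
    {"linear": [0,0,0.002],"dr": [0,0,0],"jaw": 1},
    {"linear": [0,0,0],"dr": [0,0,0],"jaw": 1},
  ],
)

```text
clock: 6.0
tcp_pos: [0.5855, 0.103, 0.0544]
orientation: [3.085, 0.584, 0.001]
contact_force: [0.1, 0.6, 0.1]
grip_width: -0.0004
```

>>> drive_tool(
  commands=[
    {"linear": [0,0,0.002],"dr": [0,0,0],"jaw": 1},
    {"linear": [0,0,0],"dr": [0,0,0],"jaw": 1},
  ],
)

```text
clock: 6.25
tcp_pos: [0.5855, 0.103, 0.0523]
orientation: [3.085, 0.584, 0.001]
contact_force: [1.2, 0.1, -0.2]
grip_width: -0.0001
```

>>> drive_tool(
  commands=[
    {"linear": [0,0,0.002],"dr": [0,0,0],"jaw": 1},
    {"linear": [0,0,0],"dr": [0,0,0],"jaw": 1},
  ],
)

```text
clock: 6.5
tcp_pos: [0.5855, 0.103, 0.0501]
orientation: [3.085, 0.584, 0.001]
contact_force: [-1.1, -0.2, -0.3]
grip_width: -0.0001
```

```bash
python3 v.py r5 230 205
```

```text
[ 0.05  0.24 -0.04] [0.5857 0.1031 0.0503]
```

View pics/r5.png

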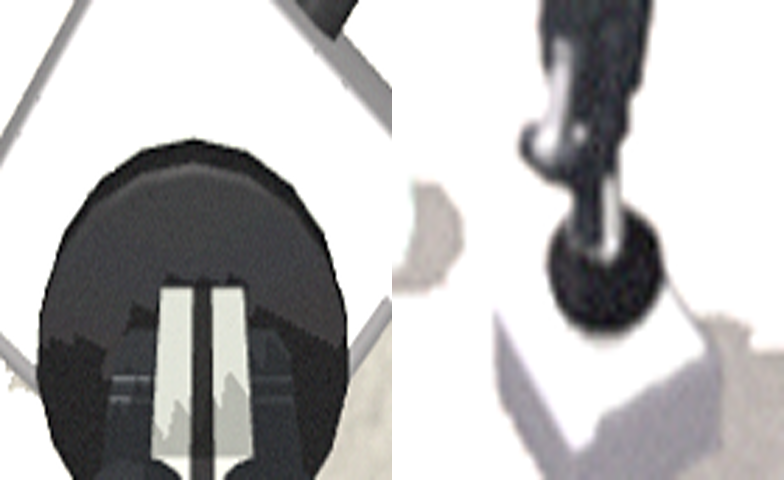

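The finger's shadow on the cap has closed to about 3 px from the tip, so contact should come in about 5 mm. The edge I see is the front of the 22 mm pads, so the pad centre sits over the middle of the cap. The tips are evidently 30–35 mm above the reported TCP, so from here I'll go by contact rather than the nominal height.

>>> drive_tool(
  commands=[
    {"linear": [0,0,0.002],"dr": [0,0,0],"jaw": 1},
    {"linear": [0,0,0],"dr": [0,0,0],"jaw": 1},
  ],
)

```text
clock: 6.85
tcp_pos: [0.5857, 0.103, 0.0483]
orientation: [3.085, 0.584, 0.001]
contact_force: [-0.7, -0.2, 1.0]
grip_width: 0.0004
```

>>> drive_tool(
  commands=[
    {"linear": [0,0,0.002],"dr": [0,0,0],"jaw": 1},
    {"linear": [0,0,0],"dr": [0,0,0],"jaw": 1},
  ],
)

```text
clock: 7.1
tcp_pos: [0.5859, 0.1031, 0.0463]
orientation: [3.085, 0.584, 0.002]
contact_force: [-0.9, 0.2, 0.2]
grip_width: 0.0003
```

>>> drive_tool(
  commands=[
    {"linear": [0,0,0.002],"dr": [0,0,0],"jaw": 1},
    {"linear": [0,0,0],"dr": [0,0,0],"jaw": 1},
  ],
)

```text
clock: 7.35
tcp_pos: [0.586, 0.1031, 0.0444]
orientation: [3.085, 0.584, 0.002]
contact_force: [-0.8, 0.3, 1.6]
grip_width: -0.0002
```

```bash
python3 v.py r6 230 205
```

```text
[-0.67 -0.67  0.82] [0.5859 0.1031 0.0445]
```

View pics/r6.png

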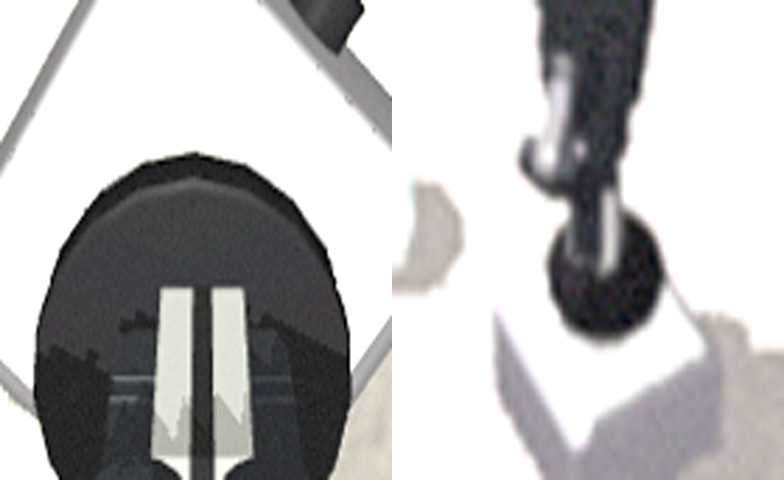

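Contact is starting, with force about 1 N and the shadow gone. I'll press on, watching for a steady 3 N and then the rise at the stop.

>>> drive_tool(
  commands=[
    {"linear": [0,0,0.003],"dr": [0,0,0],"jaw": 1},
    {"linear": [0,0,0],"dr": [0,0,0],"jaw": 1},
  ],
)

```text
clock: 7.7
tcp_pos: [0.586, 0.1031, 0.0414]
orientation: [3.085, 0.584, 0.002]
contact_force: [-0.7, -0.7, 1.2]
grip_width: -0.0002
```

>>> drive_tool(
  commands=[
    {"linear": [0,0,0.003],"dr": [0,0,0],"jaw": 1},
    {"linear": [0,0,0],"dr": [0,0,0],"jaw": 1},
  ],
)

```text
clock: 7.95
tcp_pos: [0.5861, 0.1032, 0.0382]
orientation: [3.085, 0.584, 0.003]
contact_force: [0.3, -0.1, 1.4]
grip_width: -0.0001
```

>>> drive_tool(
  commands=[
    {"linear": [0,0,0.002],"dr": [0,0,0],"jaw": 1},
    {"linear": [0,0,0],"dr": [0,0,0],"jaw": 1},
  ],
)

```text
clock: 8.2
tcp_pos: [0.5861, 0.1031, 0.0361]
orientation: [3.085, 0.584, 0.003]
contact_force: [-0.1, -0.4, 2.1]
grip_width: -0.0002
```

>>> drive_tool(
  commands=[
    {"linear": [0,0,0.002],"dr": [0,0,0],"jaw": 1},
    {"linear": [0,0,0],"dr": [0,0,0],"jaw": 1},
  ],
)

```text
clock: 8.45
tcp_pos: [0.5861, 0.1032, 0.0341]
orientation: [3.085, 0.584, 0.003]
contact_force: [0.1, -0.1, 4.0]
grip_width: 0.0002
```

```bash
python3 v.py r7 230 205
```

```text
[-1.78 -0.25  3.89] [0.5861 0.1031 0.0341]
```

View pics/r7.png

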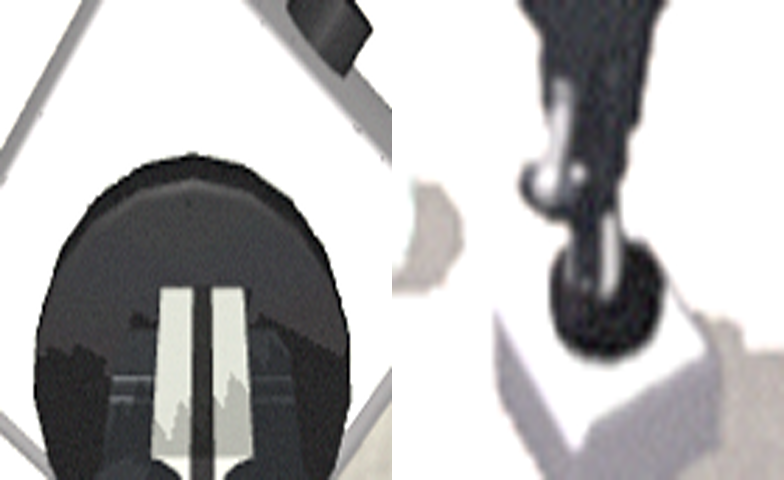

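The cap now moves with the fingers: its image is unchanged while the box drops behind it. The force is rising as it nears the stop.

>>> drive_tool(
  commands=[
    {"linear": [0,0,0.0015],"dr": [0,0,0],"jaw": 1},
    {"linear": [0,0,0],"dr": [0,0,0],"jaw": 1},
  ],
)

```text
clock: 8.8
tcp_pos: [0.5861, 0.1031, 0.0331]
orientation: [3.085, 0.584, 0.003]
contact_force: [-2.7, 0.5, 6.2]
grip_width: 0.0
```

>>> drive_tool(
  commands=[
    {"linear": [0,0,0.001],"dr": [0,0,0],"jaw": 1},
    {"linear": [0,0,0],"dr": [0,0,0],"jaw": 1},
  ],
)

```text
clock: 9.05
tcp_pos: [0.5861, 0.1032, 0.0327]
orientation: [3.085, 0.584, 0.003]
contact_force: [-2.8, -0.4, 6.6]
grip_width: -0.0003
```

The slope over the last 3 mm is about 2–2.5 N/mm, which is the cushion against the hard stop, at 6.6 N. I'll retract and check.

>>> drive_tool(
  commands=[
    {"linear": [0,0,-0.01],"dr": [0,0,0],"jaw": 1},
    {"linear": [0,0,-0.03],"dr": [0,0,0],"jaw": 1},
    {"linear": [0,0,-0.05],"dr": [0,0,0],"jaw": 1},
    {"linear": [0,0,-0.03],"dr": [0,0,0],"jaw": 1},
  ],
)

```text
clock: 9.55
tcp_pos: [0.5837, 0.1029, 0.1536]
orientation: [3.085, 0.584, -0.007]
contact_force: [1.7, -0.1, -0.2]
grip_width: -0.0002
```

```bash
python3 st.py sq; python3 -c "
from h import *
a=cv2.imread('pics/side0.png'); b=save('side','pics/s8.png')[:,:,::-1]
cr=[i[210:280,230:310] for i in (a,b)]
cv2.imwrite('pics/s8c.png',cv2.resize(cv2.convertScaleAbs(np.hstack(cr),alpha=2),None,fx=5,fy=5,interpolation=3))"
```

```text
9.55 [0.5837 0.1029 0.1536] F [ 1.7  -0.08 -0.16] tilt [-0.004  -0.0026 -1.    ]
to go tool [-0.1453  0.3713  0.0596]
```

View pics/s8c.png

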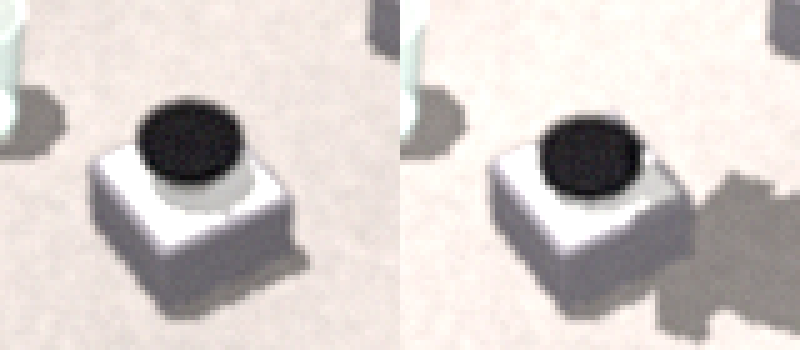

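The side view shows the cap about 3.2 px lower, roughly 11.5 mm, and the box hasn't moved. Next is the square cap.

>>> drive_tool(
  commands=[
    {"linear": [-0.021,0.053,0],"dr": [0,0,0],"jaw": 1},
    {"linear": [-0.021,0.053,0],"dr": [0,0,0],"jaw": 1},
    {"linear": [-0.021,0.053,0],"dr": [0,0,0],"jaw": 1},
    {"linear": [-0.021,0.053,0],"dr": [0,0,0],"jaw": 1},
    {"linear": [-0.021,0.053,0],"dr": [0,0,0],"jaw": 1},
    {"linear": [-0.021,0.053,0],"dr": [0,0,0],"jaw": 1},
    {"linear": [-0.01,0.026,0],"dr": [0,0,0],"jaw": 1},
    {"linear": [0,0,0],"dr": [0,0,0],"jaw": 1},
  ],
)

```text
clock: 10.6
tcp_pos: [0.586, -0.2763, 0.1587]
orientation: [3.085, 0.59, 0.008]
contact_force: [-0.4, -0.3, 0.5]
grip_width: 0.0002
```

```bash
python3 st.py sq
```

```text
10.6 [ 0.586  -0.2763  0.1587] F [-0.42 -0.27  0.48] tilt [ 0.0049  0.     -1.    ]
to go tool [-0.0094  0.0175  0.0637]
```

>>> drive_tool(
  commands=[
    {"linear": [-0.009,0.0175,0.03],"dr": [0,0,0],"jaw": 1},
    {"linear": [0,0,0.03],"dr": [0,0,0],"jaw": 1},
    {"linear": [0,0,0.015],"dr": [0,0,0],"jaw": 1},
    {"linear": [0,0,0.005],"dr": [0,0,0],"jaw": 1},
    {"linear": [0,0,0],"dr": [0,0,0],"jaw": 1},
  ],
)

```text
clock: 11.22
tcp_pos: [0.5873, -0.2888, 0.0782]
orientation: [-3.082, -0.601, -0.013]
contact_force: [-0.3, 0.5, 0.4]
grip_width: -0.0001
```

```bash
python3 st.py sq;  python3 v.py q1 320 130
```

```text
11.225 [ 0.5873 -0.2888  0.0782] F [-0.26  0.5   0.39] tilt [ 0.0079  0.0031 -1.    ]
to go tool [-0.0056  0.0055 -0.0168]
[-0.03 -0.22  0.47] [ 0.5877 -0.2893  0.0789]
```

View pics/q1w.png

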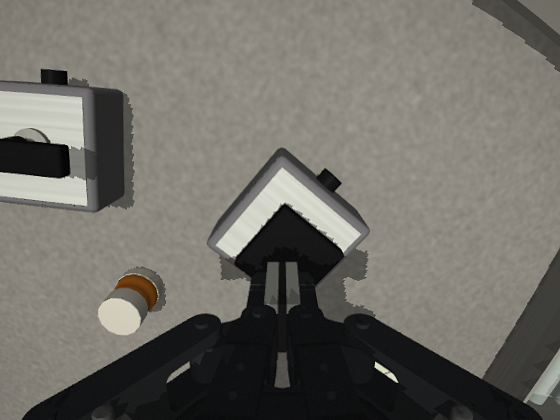

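View pics/q1.png

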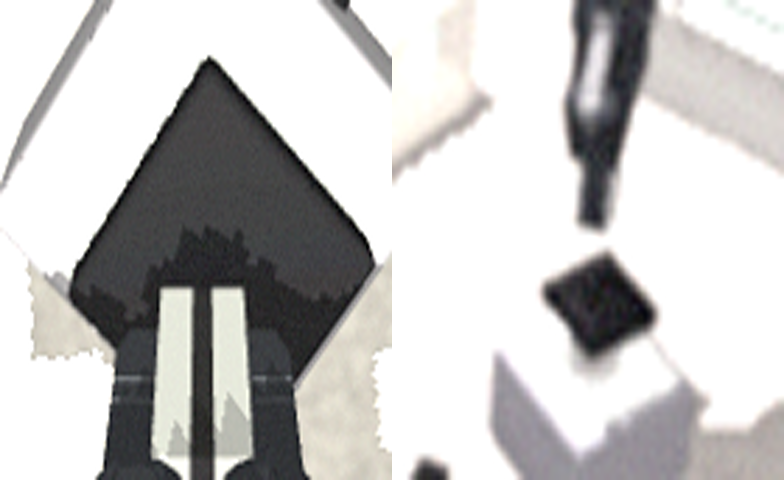

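The side view clearly shows a gap of about 30 mm above the square cap, which confirms the tip offset. In the wrist view the cap's corners are at (235,260) and (344,256), so its centre is near (289,258). I'll check that point.

```bash
python3 -c "
from h import *
c=viewer.calibration('wrist')
for p in((235,260),(344,256),(289.5,258)):print(onplane(c,*p,.081).round(4))"
```

```text
[ 0.5706 -0.2665  0.081 ]
[ 0.5964 -0.3234  0.081 ]
[ 0.5835 -0.295   0.081 ]
```

>>> drive_tool(
  commands=[
    {"linear": [-0.0056,0.0055,0.01],"dr": [0,0,0],"jaw": 1},
    {"linear": [0,0,0.01],"dr": [0,0,0],"jaw": 1},
    {"linear": [0,0,0],"dr": [0,0,0],"jaw": 1},
  ],
)

```text
clock: 11.7
tcp_pos: [0.5851, -0.2977, 0.0589]
orientation: [3.083, 0.6, 0.017]
contact_force: [1.1, -0.0, 0.8]
grip_width: 0.0003
```

```bash
python3 st.py sq
```

```text
11.7 [ 0.5851 -0.2977  0.0589] F [ 1.13 -0.05  0.77] tilt [ 0.0109  0.0012 -0.9999]
to go tool [ 0.     -0.0019 -0.0361]
```

The wrist ray gives (0.5835, −0.295), which agrees with the triangulation to 1 mm. Pressing now.

>>> drive_tool(
  commands=[
    {"linear": [0,0,0.004],"dr": [0,0,0],"jaw": 1},
    {"linear": [0,0,0.003],"dr": [0,0,0],"jaw": 1},
    {"linear": [0,0,0.003],"dr": [0,0,0],"jaw": 1},
    {"linear": [0,0,0],"dr": [0,0,0],"jaw": 1},
  ],
)

```text
clock: 12.2
tcp_pos: [0.5854, -0.2976, 0.0482]
orientation: [3.083, 0.6, 0.018]
contact_force: [-0.7, 0.5, -0.1]
grip_width: 0.0001
```

>>> drive_tool(
  commands=[
    {"linear": [0,0,0.003],"dr": [0,0,0],"jaw": 1},
    {"linear": [0,0,0],"dr": [0,0,0],"jaw": 1},
    {"linear": [0,0,0.003],"dr": [0,0,0],"jaw": 1},
    {"linear": [0,0,0],"dr": [0,0,0],"jaw": 1},
  ],
)

```text
clock: 12.7
tcp_pos: [0.586, -0.2978, 0.0428]
orientation: [3.082, 0.6, 0.019]
contact_force: [-0.0, -0.0, 1.9]
grip_width: -0.0002
```

>>> drive_tool(
  commands=[
    {"linear": [0,0,0.003],"dr": [0,0,0],"jaw": 1},
    {"linear": [0,0,0],"dr": [0,0,0],"jaw": 1},
  ],
)

```text
clock: 12.95
tcp_pos: [0.586, -0.2979, 0.0398]
orientation: [3.082, 0.6, 0.019]
contact_force: [-1.2, 0.5, 1.5]
grip_width: 0.0001
```

>>> drive_tool(
  commands=[
    {"linear": [0,0,0.003],"dr": [0,0,0],"jaw": 1},
    {"linear": [0,0,0],"dr": [0,0,0],"jaw": 1},
  ],
)

```text
clock: 13.2
tcp_pos: [0.5861, -0.2979, 0.0366]
orientation: [3.082, 0.6, 0.019]
contact_force: [0.0, -0.8, 2.2]
grip_width: -0.0002
```

>>> drive_tool(
  commands=[
    {"linear": [0,0,0.0025],"dr": [0,0,0],"jaw": 1},
    {"linear": [0,0,0],"dr": [0,0,0],"jaw": 1},
  ],
)

```text
clock: 13.45
tcp_pos: [0.5862, -0.2979, 0.0341]
orientation: [3.082, 0.6, 0.019]
contact_force: [-1.0, 0.9, 3.5]
grip_width: 0.0
```

>>> drive_tool(
  commands=[
    {"linear": [0,0,0.0015],"dr": [0,0,0],"jaw": 1},
    {"linear": [0,0,0],"dr": [0,0,0],"jaw": 1},
  ],
)

```text
clock: 13.7
tcp_pos: [0.5862, -0.2979, 0.0331]
orientation: [3.082, 0.6, 0.019]
contact_force: [-2.7, 1.0, 5.5]
grip_width: 0.0002
```

>>> drive_tool(
  commands=[
    {"linear": [0,0,0.0015],"dr": [0,0,0],"jaw": 1},
    {"linear": [0,0,0],"dr": [0,0,0],"jaw": 1},
  ],
)

```text
clock: 13.95
tcp_pos: [0.5862, -0.2979, 0.0327]
orientation: [3.082, 0.599, 0.019]
contact_force: [-2.3, 1.5, 8.0]
grip_width: -0.0002
```

>>> drive_tool(
  commands=[
    {"linear": [0,0,-0.01],"dr": [0,0,0],"jaw": 1},
    {"linear": [0,0,-0.03],"dr": [0,0,0],"jaw": 1},
    {"linear": [0,0,-0.05],"dr": [0,0,0],"jaw": 1},
    {"linear": [0,0,-0.02],"dr": [0,0,0],"jaw": 1},
  ],
)

```text
clock: 14.45
tcp_pos: [0.5834, -0.2971, 0.1436]
orientation: [-3.083, -0.6, -0.013]
contact_force: [-0.6, -0.5, -0.1]
grip_width: 0.0
```

```bash
python3 st.py bar; python3 -c "
from h import *
a=cv2.imread('pics/side0.png'); b=save('side','pics/s9.png')[:,:,::-1]
cr=[i[140:210,320:400] for i in (a,b)]
cv2.imwrite('pics/s9c.png',cv2.resize(cv2.convertScaleAbs(np.hstack(cr),alpha=2),None,fx=5,fy=5,interpolation=3))"
```

```text
14.45 [ 0.5834 -0.2971  0.1436] F [-0.62 -0.53 -0.11] tilt [ 0.0082  0.0026 -1.    ]
to go tool [ 0.0616 -0.1611  0.049 ]
```

View pics/s9c.png

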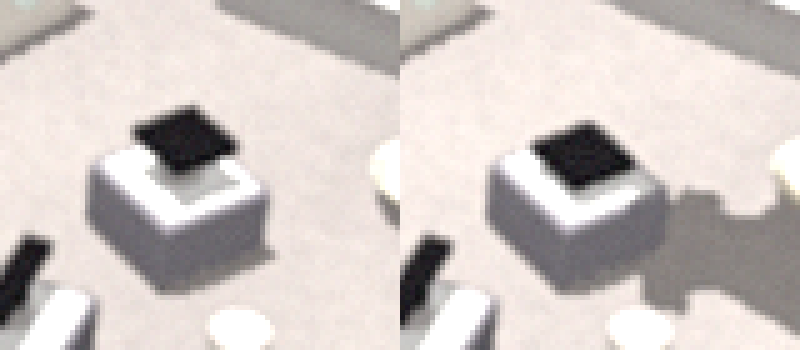

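The square cap dropped about 3.3 px (roughly 12 mm) and its box is in place. Next is the bar.

>>> drive_tool(
  commands=[
    {"linear": [0.02,-0.05,0],"dr": [0,0,0],"jaw": 1},
    {"linear": [0.02,-0.05,0],"dr": [0,0,0],"jaw": 1},
    {"linear": [0.015,-0.04,0],"dr": [0,0,0],"jaw": 1},
    {"linear": [0,0,0],"dr": [0,0,0],"jaw": 1},
    {"linear": [0,0,0],"dr": [0,0,0],"jaw": 1},
  ],
)

```text
clock: 15.12
tcp_pos: [0.5816, -0.1442, 0.1436]
orientation: [3.084, 0.597, 0.015]
contact_force: [-0.4, -0.6, -0.7]
grip_width: 0.0001
```

```bash
python3 st.py bar
```

```text
15.125 [ 0.5816 -0.1442  0.1436] F [-0.42 -0.58 -0.67] tilt [ 0.0093  0.001  -1.    ]
to go tool [ 0.0059 -0.0188  0.0486]
```

>>> drive_tool(
  commands=[
    {"linear": [0.006,-0.019,0.02],"dr": [0,0,0],"jaw": 1},
    {"linear": [0,0,0.03],"dr": [0,0,0],"jaw": 1},
    {"linear": [0,0,0.015],"dr": [0,0,0],"jaw": 1},
    {"linear": [0,0,0],"dr": [0,0,0],"jaw": 1},
    {"linear": [0,0,0],"dr": [0,0,0],"jaw": 1},
  ],
)

```text
clock: 15.75
tcp_pos: [0.5813, -0.1306, 0.0769]
orientation: [3.084, 0.583, 0.016]
contact_force: [-0.2, -0.2, 0.1]
grip_width: -0.0
```

```bash
python3 st.py bar;  python3 v.py b1 285 160
```

```text
15.75 [ 0.5813 -0.1306  0.0769] F [-0.18 -0.18  0.11] tilt [ 0.0103 -0.0012 -0.9999]
to go tool [ 0.0017 -0.0058 -0.0181]
[ 0.32  0.19 -0.06] [ 0.5813 -0.1303  0.0771]
```

View pics/b1w.png

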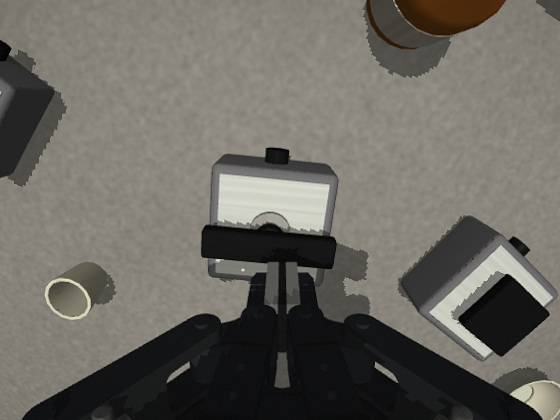

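View pics/b1.png

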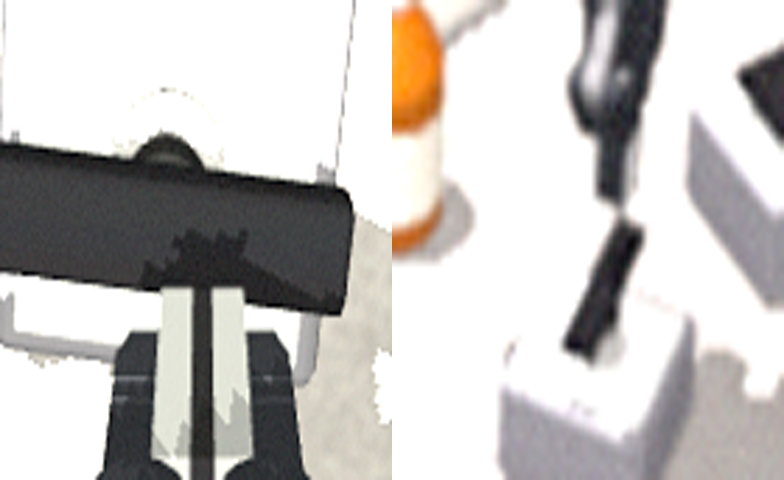

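The wrist view shows the bar running from (202,242) to (335,253), with its centre near (268,247).

```bash
python3 -c "
from h import *
c=viewer.calibration('wrist')
for p in((202,242),(335,253),(268,247)):print(onplane(c,*p,.081).round(4))"
```

```text
[ 0.5692 -0.0865  0.081 ]
[ 0.5901 -0.1583  0.081 ]
[ 0.5799 -0.1218  0.081 ]
```

>>> drive_tool(
  commands=[
    {"linear": [0.0017,-0.0058,0.01],"dr": [0,0,0],"jaw": 1},
    {"linear": [0,0,0.01],"dr": [0,0,0],"jaw": 1},
    {"linear": [0,0,0],"dr": [0,0,0],"jaw": 1},
  ],
)

```text
clock: 16.23
tcp_pos: [0.5817, -0.1238, 0.0569]
orientation: [3.083, 0.583, 0.019]
contact_force: [-0.1, 0.7, -1.1]
grip_width: 0.0001
```

```bash
python3 st.py bar
```

```text
16.225 [ 0.5817 -0.1238  0.0569] F [-0.09  0.7  -1.13] tilt [ 0.0126 -0.0015 -0.9999]
to go tool [-0.0009  0.0005 -0.0382]
```

The bar measures 75 mm (nominal 76) and its centre is within 3 mm of the tips. Pressing.

>>> drive_tool(
  commands=[
    {"linear": [0,0,0.003],"dr": [0,0,0],"jaw": 1},
    {"linear": [0,0,0.003],"dr": [0,0,0],"jaw": 1},
    {"linear": [0,0,0.003],"dr": [0,0,0],"jaw": 1},
    {"linear": [0,0,0],"dr": [0,0,0],"jaw": 1},
  ],
)

```text
clock: 16.73
tcp_pos: [0.582, -0.1238, 0.0473]
orientation: [3.083, 0.583, 0.019]
contact_force: [-0.5, -0.3, 0.0]
grip_width: -0.0
```

>>> drive_tool(
  commands=[
    {"linear": [0,0,0.003],"dr": [0,0,0],"jaw": 1},
    {"linear": [0,0,0],"dr": [0,0,0],"jaw": 1},
    {"linear": [0,0,0.003],"dr": [0,0,0],"jaw": 1},
    {"linear": [0,0,0],"dr": [0,0,0],"jaw": 1},
  ],
)

```text
clock: 17.23
tcp_pos: [0.5824, -0.1239, 0.0416]
orientation: [3.083, 0.583, 0.02]
contact_force: [-0.4, 0.4, 2.3]
grip_width: -0.0003
```

>>> drive_tool(
  commands=[
    {"linear": [0,0,0.003],"dr": [0,0,0],"jaw": 1},
    {"linear": [0,0,0],"dr": [0,0,0],"jaw": 1},
  ],
)

```text
clock: 17.48
tcp_pos: [0.5825, -0.124, 0.0385]
orientation: [3.083, 0.583, 0.02]
contact_force: [-0.9, 0.3, 1.5]
grip_width: 0.0002
```

```bash
python3 v.py b2 285 160
```

```text
[-1.79 -0.35  0.64] [ 0.5825 -0.124   0.0387]
```

View pics/b2.png

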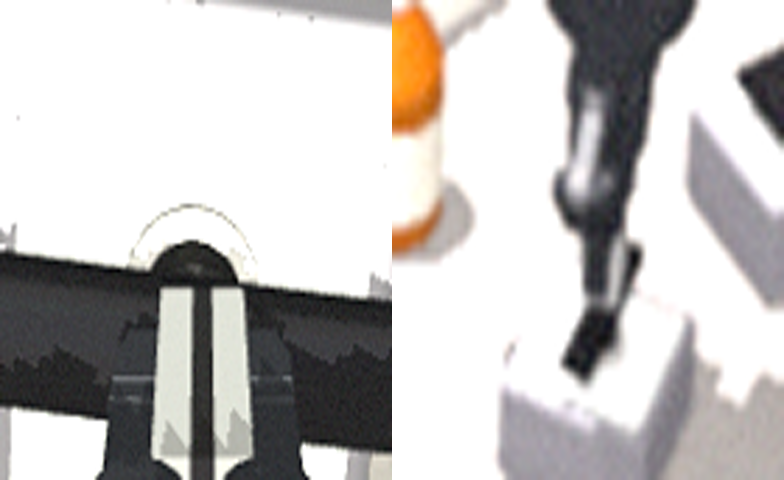

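The fingers are on the middle of the bar: the plunger socket shows just in front, at the centre line between the pads. Continuing.

>>> drive_tool(
  commands=[
    {"linear": [0,0,0.003],"dr": [0,0,0],"jaw": 1},
    {"linear": [0,0,0],"dr": [0,0,0],"jaw": 1},
  ],
)

```text
clock: 17.82
tcp_pos: [0.5825, -0.124, 0.0355]
orientation: [3.083, 0.583, 0.02]
contact_force: [-0.7, 0.9, 1.3]
grip_width: -0.0
```

>>> drive_tool(
  commands=[
    {"linear": [0,0,0.002],"dr": [0,0,0],"jaw": 1},
    {"linear": [0,0,0],"dr": [0,0,0],"jaw": 1},
  ],
)

```text
clock: 18.08
tcp_pos: [0.5826, -0.124, 0.0336]
orientation: [3.082, 0.583, 0.02]
contact_force: [-1.1, 0.7, 4.8]
grip_width: -0.0001
```

>>> drive_tool(
  commands=[
    {"linear": [0,0,0.0015],"dr": [0,0,0],"jaw": 1},
    {"linear": [0,0,0],"dr": [0,0,0],"jaw": 1},
  ],
)

```text
clock: 18.32
tcp_pos: [0.5826, -0.124, 0.0328]
orientation: [3.082, 0.583, 0.02]
contact_force: [-3.0, 1.3, 6.0]
grip_width: 0.0001
```

>>> drive_tool(
  commands=[
    {"linear": [0,0,0.0015],"dr": [0,0,0],"jaw": 1},
    {"linear": [0,0,0],"dr": [0,0,0],"jaw": 1},
  ],
)

```text
clock: 18.58
tcp_pos: [0.5826, -0.124, 0.0324]
orientation: [3.082, 0.583, 0.02]
contact_force: [-3.3, 0.2, 7.4]
grip_width: -0.0006
```

>>> drive_tool(
  commands=[
    {"linear": [0,0,-0.01],"dr": [0,0,0],"jaw": 1},
    {"linear": [0,0,-0.03],"dr": [0,0,0],"jaw": 1},
    {"linear": [0,0,-0.05],"dr": [0,0,0],"jaw": 1},
    {"linear": [0,0,-0.06],"dr": [0,0,0],"jaw": 1},
    {"linear": [0,0,-0.03],"dr": [0,0,0],"jaw": 1},
    {"linear": [0,0,0],"dr": [0,0,0],"jaw": 1},
  ],
)

```text
clock: 19.32
tcp_pos: [0.5797, -0.1234, 0.2183]
orientation: [3.083, 0.583, 0.02]
contact_force: [0.2, 0.9, -0.5]
grip_width: 0.0003
```

```bash
python3 -c "
from h import *
a=cv2.imread('pics/side0.png'); b=save('side','pics/s10.png')[:,:,::-1]
A=cv2.imread('pics/scene0.png'); B=save('scene','pics/c10.png')[:,:,::-1]
f=lambda i,s:cv2.resize(cv2.convertScaleAbs(i,alpha=1.8),None,fx=s,fy=s,interpolation=3)
cv2.imwrite('pics/s10c.png',f(np.hstack([i[150:330,190:390] for i in(a,b)]),2))
cv2.imwrite('pics/c10c.png',f(np.vstack([i[165:245,100:440] for i in(A,B)]),2.3))
save('wrist','pics/w10.png')
# cap vs lid shifts by template match in the side view
for k,(u,v) in dict(sq=(357,169),bar=(322,197),rnd=(268,239),small=(225,299)).items():
  for n,(p,q,g,h) in (('scene',(A,B,0,0)),('side',(a,b,0,0))):
    if n=='scene': u2,v2=dict(sq=(168,199),bar=(238,197),rnd=(326,196),small=(403,183))[k]
    else: u2,v2=u,v
    r=[]
    for i in(p,q):
      m=(i.max(2)<45)[v2-16:v2+17,u2-18:u2+19]; N,L,S,C=cv2.connectedComponentsWithStats(m.astype(np.uint8)); j=1+np.argmax(S[1:,4]); r.append((C[j].round(1),S[j,4]))
    print(k,n,r)
"
```

```text
sq scene [(array([17.8, 14.7]), np.int32(183)), (array([18.6, 18.4]), np.int32(175))]
sq side [(array([17.7, 14.9]), np.int32(152)), (array([17.1, 18. ]), np.int32(149))]
bar scene [(array([16.5, 14.8]), np.int32(116)), (array([16.3, 18.4]), np.int32(123))]
bar side [(array([18.5, 15. ]), np.int32(107)), (array([18.3, 18.1]), np.int32(97))]
rnd scene [(array([17.9, 14.8]), np.int32(203)), (array([17.6, 18.1]), np.int32(196))]
rnd side [(array([17.5, 15.2]), np.int32(263)), (array([17.6, 18.2]), np.int32(260))]
small scene [(array([18.3, 14.5]), np.int32(23)), (array([18.4, 14.3]), np.int32(22))]
small side [(array([17.4, 16.7]), np.int32(58)), (array([17.4, 16.7]), np.int32(57))]
```

View pics/s10c.png

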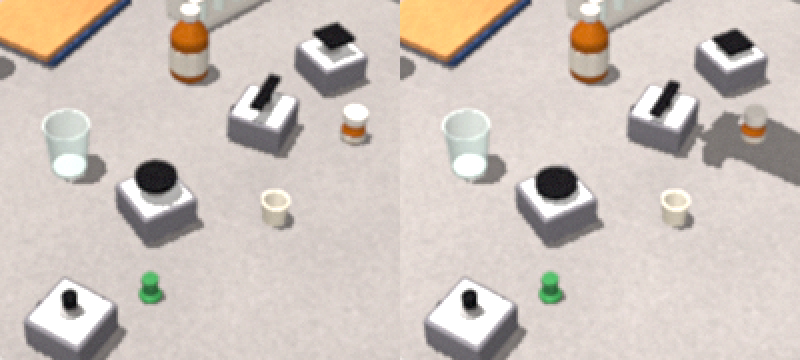

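View pics/c10c.png

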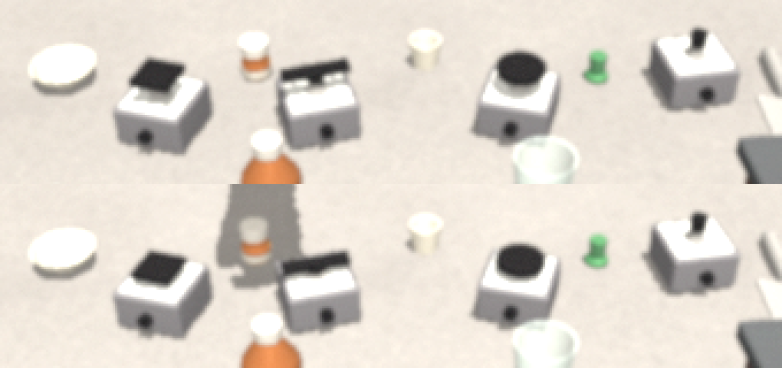

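Final cap heights from both views come out within 0.5 mm of each other. The round cap travelled least, which fits its lower start (it can begin up to 1.5 mm in). The small switch, the boxes and the glassware haven't moved. The arm is clear, so I'm handing in.

```bash
python3 -c "
from h import *
print(job.hand_in(), monitor.get_obs()['clock'])"
```

```text
the job is handed in; nothing more can be done
the job is handed in; nothing more can be done
```

I pressed the three switches in the order asked: big round, then square, then long bar. Each was pressed at the middle of its cap with the jaws shut, and I handed the job in shortly after 19 s on the clock.

**Pressed fully in:** on each switch the force settled at about 1–2 N, then rose at roughly the cushion's rate. I stopped at 6.6 N (round), 8.0 N (square) and 7.4 N (bar). Before/after pictures from both fixed cameras show the caps about 10.5–11.5 mm lower. All three ended within about 0.5 mm of the same height.

**Left alone:** the small round switch did not move. By eye in the before/after pictures, the boxes and the objects around them had not moved either. The arm was raised clear before I handed in.

**Checks that disagreed:**
- **Tip height:** the fingertips turned out to be about 30–35 mm above the reported TCP height. I went by touch and the pictures instead of the nominal heights.
- **Plunger force:** the push-in force read 1–2 N, not the stated 3 N; the force reading carries about 1 N of noise.
- **Round cap travel:** it measured the least, at about 10.5 mm. It also started about 0.5–1 mm lower than the other two, so this probably means it began slightly in, but the pictures can't settle it to better than about 1 mm.
- **Side force:** I saw up to 3.3 N sideways at the stops, and no box moved because of it.

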